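# Push the sample rack through the gap in the bench shield

### The arm

A 7-joint arm with a two-finger parallel gripper is mounted at the origin on a cart in front of the work surface, level with it; the furniture and walls round the work are solid. World frame = base frame: x ahead of the robot, y to its left, z up, the work surface at z = 0. Lengths are in m, angles in rad, forces in N, time in s.
With the tool pointing down it reaches from about 0.35 to 0.9 m from the base axis. Payload 8.1 kg.
Tool frame: the origin (TCP) lies at the very end of the fingers, on their centre line; the grasp point (between the pads) lies 19 mm behind it; z points along the fingers, y is the line along which they close (so a half turn about z gives the same grasp; the last joint's range is limited). The gripper opens to 92 mm and grips with 3 to 60 N. Pads are 19 mm wide; open, the fingers measure 130 mm over their backs; the gripper's body (75 mm by 190 mm) begins 47 mm behind the grasp point.
Start: joints at [1.097, 0.434, 0.025, 1.573, -0.012, 1.134, -0.075], TCP at [0.226, -0.583, 0.227] pointing down, gripper open.
Joint ranges: [-2.62, 2.62], [-0.44, 2.09], [-1.27, 1.32], [0.08, 2.57], [-1.32, 4.46], [0.12, 2], [-2.74, 2.74]. Speed limits (rad/s): [2.22, 2.22, 3.01, 3.01, 3.14, 3.14, 3.14].

### API

Orientations are given as a rotation vector (axis times angle).
In Python, from cell import readout, cams, job gives the robot as it stands.
- The arm moves only by the tool drive_tool, never from a script. Its argument "commands" is a list of rows, each a list of 3 entries, a list of its own where there are three numbers: the turn, a rotation vector about the tool's x, y, z in rad, then the shift along the tool's x, y, z in cm, then the gripper's target within -1 to 1 (fully open at 1, half-way at 0, shut at -1). A call has 1 to 20 rows; each row is the pose to reach, as a shift and turn from the pose commanded when the call began, along the tool's axes at that moment; what a row does not reach only later rows make up. A row lasts 1/12 s, in which the tool goes at most 41.7 mm and 7.16 degrees, less where a joint would pass 70% of its speed; a pose out of reach is approached as far as the arm can. A call with a gripper value outside its range is refused whole. The fingers move at their own pace and stop on an object; "newtons" is the grip in N (left out, the last holds). Time passes only in rows, so rows that repeat a pose let the fingers close. It gives the time, the measured TCP pose, the force, the opening and the grip force at its end, in the units of the state.
- readout.observe(): the state, without advancing time (a new reading comes with each control period).
- cams.get_image(name): name is "side" or "top" or "wrist"; returns the picture (420x560x3 uint8, blue, green, red); there is no depth.
- cams.camera_info(name): a dict with "camera_matrix" (3x3 intrinsics, pixels), "R" (3x3) and "t" (3): a world point X has camera coordinates R X + t. Camera axes: x right, y down, z forward; pixel columns grow to the right and rows downward; lengths in m; the calibration is good to about 2 mm. A picture is of the moment at which its call begins: read the wrist's pose just before it. camera_info takes no time and is no camera call; for the wrist camera it gives the pose at the moment of the call.
- job.sign_off(): hands the job in; it is judged then, once.
The state is a dict: "clock": time; "joints": joint angles; "dq": joint speeds; "joint_efforts": joint torques, N m; "position": TCP position; "ee_rot": TCP orientation; "force": force on the tool from outside, world axes, zero at the start; "ft_torque": the same for the moment, N m; "width": opening from 0.0 (shut) to 1.0 (fully open); "gripper_force": force on a finger pad.
Only numpy, scipy, OpenCV 4.12 (cv2) and the standard library are available. Lean on these libraries where they do the work, as an engineer would, in place of code of your own. Each camera call takes 0.05 s, during which the arm holds its last target. There are 200 camera calls.

### The job

Push the larger tube rack, which stands to the left of the low grey shield, lengthwise through the narrow gap between the two shielding blocks, sliding it along the worktop with the fingertips: do not lift or tip it. Leave it standing on the worktop just behind the shield on the right-hand side, lined up with the gap, its whole length past the blocks with two to four centimetres between them and its trailing end; leave everything else where it is.

Things in the scene. Friction and masses are not known exactly. Their poses are not given: they have to be found in the camera images.
- tube_rack: Loose tube rack left (+y) of the shield, the larger rack, full of tubes: 77 mm wide (x), 111 long (y), 48 high with caps, about 0.15 kg. Origin: centre of underside. Short ends (y = +/-55 mm) are solid, 0 to 29 mm up. Long sides (x = +/-38 mm) are open between base (0-4 mm) and deck (25-29 mm up): upright fingers meet the deck's edge. Half a turn looks the same.
- shield: Low wall of two grey shielding blocks in line, fixed. Each 120 mm long (x), 50 thick (y), 50 high; between them a gap 82 mm wide with corners rounded at 12 mm radius. Origin: middle of the gap at worktop height; x runs along the wall away from the robot, y through the gap to the left, where the rack starts; the right-hand faces are at y = -25 mm.
- beaker: Bystander, to be left alone: a small clear glass beaker, 53 mm across, 66 mm high. Its origin is the centre of its underside.
- dropper: Bystander, to be left alone: a small white dropper bottle, 28 mm across, 66 mm high. Its origin is the centre of its underside.
- tips: Bystander, to be left alone: a pipette tip box with clear lid, 85 x 122 x 83 mm. Its origin is the centre of its underside.
- small_rack: Bystander, to be left alone: a small tube rack on two levels, 50 x 78 x 71 mm, already on the right of the shield. Its origin is the centre of its underside.
- lab_timer: Bystander, to be left alone: a flat bench timer, 62 x 68 x 21 mm. Its origin is the centre of its underside.
- marker: Bystander, to be left alone: a marker pen lying flat, 16 x 138 x 18 mm. Its origin is the centre of its underside.
- tweezers: Bystander, to be left alone: steel forceps lying flat, 16 x 132 x 9 mm. Its origin is the centre of its underside.
Not all that is in view belongs to the job. What is shaped like the tube_rack but brown is not meant.

How it is judged:
By the outcome, as a careful person would: the job done as asked, in the order asked, and still so for the second after the job is handed in, with the robot touching nothing.
It also fails if it takes over 72 s, if anything falls off the work surface, if the arm or the gripper's body presses on something with over 40 N, if the wrist force passes 120 N, or if a joint passes its speed limit or range.

## Working session

There is one attempt and no reset: what is moved stays moved. The work goes in short steps, Python scripts to look and compute and a tool call to move; the robot and the scene stay as the last step left them, time stands still between calls to the robot, and variables do not carry over. Pictures are saved under pics/ and viewed, at most 10 in all, crops included, and the job is handed in when it is done.

Besides the shell and the picture viewer there is one more tool, called after "Emit:" by a JSON object that holds its "fn" and its "kwargs", one argument or row to a line. drive_tool: Moves the arm, as the interface text tells. Its arguments: {"type":"object","properties":{"commands":{"type":"array"},"newtons":{"type":"number"}},"required":["commands"]}

```bash
mkdir -p pics; python3 - <<'E'
from cell import readout,cams,job
import cv2,numpy as np
s=readout.observe(); print(s)
for n in("top","side"):
    im=cams.get_image(n); cv2.imwrite(f"pics/{n}0.png",im); i=cams.camera_info(n); print(n,{k:np.round(v,4).tolist() for k,v in i.items()})
E
```

```text
{'clock': 0.0, 'joints': array([ 1.09738769,  0.4352216 ,  0.02499194,  1.57408079, -0.01158996,
        1.13401464, -0.0751211 ]), 'dq': array([-0.00044356,  0.00023006, -0.00058431,  0.00013146,  0.00054738,
        0.00096758, -0.00012144]), 'joint_efforts': array([-1.14885705e-03, -6.67854023e+01,  9.84399877e-01, -3.14460611e+01,
       -6.06582407e-02,  4.31160873e-02,  1.23267605e-04]), 'position': array([ 0.22622958, -0.58207313,  0.22595237]), 'ee_rot': array([-3.08629239e+00, -5.78694285e-01,  7.02028245e-04]), 'force': array([-0.59299127, -0.29769179, -0.31273198]), 'ft_torque': array([-0.01476133, -0.00387051,  0.01297763]), 'gripper_force': 0.0, 'width': 0.9974175832359564}
top {'camera_matrix': [[380.0123, 0.0, 278.1688], [0.0, 380.0123, 210.0468], [0.0, 0.0, 1.0]], 'R': [[-0.0131, -0.9999, 0.0061], [-0.9966, 0.0126, -0.081], [0.0809, -0.0071, -0.9967]], 't': [0.1306, 0.5391, 1.002]}
side {'camera_matrix': [[456.722, 0.0, 276.2381], [0.0, 456.722, 211.5293], [0.0, 0.0, 1.0]], 'R': [[-0.977, -0.2131, 0.0029], [-0.1296, 0.5834, -0.8018], [0.1692, -0.7838, -0.5976]], 't': [0.5647, 0.0258, 1.4895]}
```

View pics/top0.png

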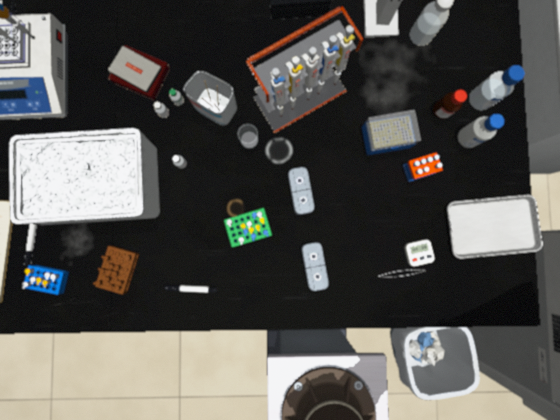

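View pics/side0.png

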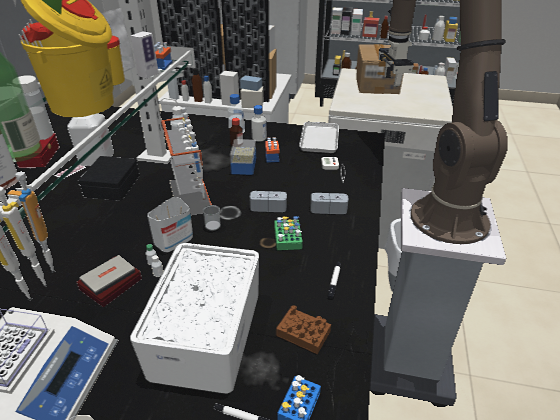

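The top view shows the green rack at about (248,227), the shield blocks at (301,190) and (315,266), a brown ring close to the rack at (235,207), the brown decoy at (117,270), and the timer and tweezers at (420,253) and (402,272). Next I'll measure these.

```bash
cat > h.py <<'E'
import cv2,numpy as np
from cell import readout,cams,job
def cast(info,px,z):
    K,R,t=(np.asarray(info[k],float) for k in("camera_matrix","R","t"))
    c=-R.T@t; px=np.atleast_2d(px).astype(float)
    d=np.c_[px,np.ones(len(px))]@np.linalg.inv(K).T@R
    return (c+d*((z-c[2])/d[:,2])[:,None])[:,:2]
def big(m,n=1,amin=60):
    c,_=cv2.findContours(m.astype(np.uint8),cv2.RETR_EXTERNAL,cv2.CHAIN_APPROX_NONE)
    return [k for k in sorted(c,key=cv2.contourArea,reverse=True)[:n] if cv2.contourArea(k)>amin]
def rect(info,cnt,z):
    p=cast(info,cnt[:,0,:],z).astype(np.float32)*1000
    return cv2.minAreaRect(p)
E
python3 - <<'E'
from h import *
im=cv2.imread("pics/top0.png");I=cams.camera_info("top")
hsv=cv2.cvtColor(im,cv2.COLOR_BGR2HSV)
H,S,V=cv2.split(hsv)
g=((H>45)&(H<85)&(S>90)&(V>60)); 
roi=np.zeros_like(g);roi[195:255,210:285]=1
g=cv2.morphologyEx((g&roi).astype(np.uint8),cv2.MORPH_CLOSE,np.ones((9,9)))
c=big(g)[0]; print("rack",cv2.boundingRect(c),rect(I,c,.029),rect(I,c,.015))
b=((H>95)&(H<130)&(S>120));roi[:]=0;roi[250:300,15:80]=1
c=big(cv2.morphologyEx((b&roi).astype(np.uint8),cv2.MORPH_CLOSE,np.ones((9,9))))[0];print("blue",rect(I,c,.029))
roi[:]=0;roi[160:300,280:340]=1
m=((V>70)&roi)
for c in big(m,2): print("block",cv2.boundingRect(c),rect(I,c,.05))
cv2.imwrite("pics/crop1.png",cv2.resize(im[150:310,180:340],None,fx=3.7,fy=3.7,interpolation=cv2.INTER_CUBIC))
E
```

```text
rack (223, 207, 50, 41) ((495.8104553222656, 206.28370666503906), (81.72608947753906, 116.18622589111328), 16.329086303710938) ((496.33428955078125, 207.32528686523438), (82.85609436035156, 117.7927017211914), 16.329050064086914)
blue ((365.9890441894531, 737.3698120117188), (114.35923767089844, 71.0870361328125), 78.11625671386719)
block (302, 242, 27, 50) ((391.5322570800781, 30.60607147216797), (125.19649505615234, 55.61894989013672), 9.338507652282715)
block (288, 167, 27, 48) ((590.3768920898438, 63.334781646728516), (125.42414093017578, 55.56088638305664), 9.338512420654297)
```

View pics/crop1.png

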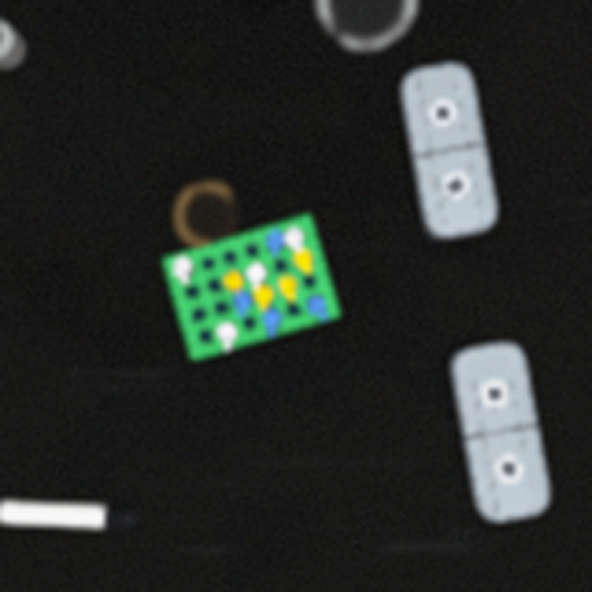

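The crop shows the green rack turned about 7° relative to the wall and offset from the gap. The brown ring touching its corner looks like a flat stain. The blocks come out 201.5 mm apart, against 202 expected. I'll align the rack first, starting with a move to hover over it.

```bash
cat >> h.py <<'E'
from scipy.spatial.transform import Rotation as Ro
def go(x,y,z,yaw,verb=True):
    "mm, yaw deg of tool y in world -> turn, shift(cm)"
    s=readout.observe();R0=Ro.from_rotvec(s["ee_rot"])
    a=np.radians(yaw);ty=np.array([np.cos(a),np.sin(a),0]);tz=np.array([0,0,-1.]);tx=np.cross(ty,tz)
    R1=Ro.from_matrix(np.c_[tx,ty,tz])
    sh=R0.inv().apply(np.array([x,y,z])/1000-s["position"])*100
    print("t",round(s["clock"],2),"turn",(R0.inv()*R1).as_rotvec().round(3),"shift",sh.round(2))
W0=np.array([491.,47.]);WA=9.34
def wall(u,v):
    a=np.radians(WA);return W0+u*np.array([np.cos(a),np.sin(a)])+v*np.array([-np.sin(a),np.cos(a)])
def inwall(p):
    a=np.radians(WA);d=np.asarray(p)-W0;return d@np.array([[np.cos(a),-np.sin(a)],[np.sin(a),np.cos(a)]])
E
python3 - <<'E'
from h import *
print(inwall([496,206.5]))
go(450,-250,220,-30);go(496,206,200,16.3)
E
```

```text
[ 30.81940482 156.57398982]
t 0.1 turn [-0.001 -0.    -0.677] shift [ 32.89 -22.85   0.63]
t 0.1 turn [-1.000e-03 -1.000e-03 -1.485e+00] shift [ 53.69 -63.68   2.69]
```

Emit:
{"fn": "drive_tool", "kwargs": {
  "commands": [
    [[0,0,-0.68],[32.9,-22.9,0.6],1],
    [[0,0,-0.68],[32.9,-22.9,0.6],1],
    [[0,0,-0.68],[32.9,-22.9,0.6],1],
    [[0,0,-0.68],[32.9,-22.9,0.6],1],
    [[0,0,-0.68],[32.9,-22.9,0.6],1],
    [[0,0,-0.68],[32.9,-22.9,0.6],1],
    [[0,0,-0.68],[32.9,-22.9,0.6],1],
    [[0,0,-0.68],[32.9,-22.9,0.6],1],
    [[0,0,-0.68],[32.9,-22.9,0.6],1],
    [[0,0,-0.68],[32.9,-22.9,0.6],1],
    [[0,0,-1.48],[53.7,-63.7,2.7],1],
    [[0,0,-1.48],[53.7,-63.7,2.7],1],
    [[0,0,-1.48],[53.7,-63.7,2.7],1],
    [[0,0,-1.48],[53.7,-63.7,2.7],1],
    [[0,0,-1.48],[53.7,-63.7,2.7],1],
    [[0,0,-1.48],[53.7,-63.7,2.7],1],
    [[0,0,-1.48],[53.7,-63.7,2.7],1],
    [[0,0,-1.48],[53.7,-63.7,2.7],1],
    [[0,0,-1.48],[53.7,-63.7,2.7],1],
    [[0,0,-1.48],[53.7,-63.7,2.7],1]
  ]
}}

```text
clock: 1.77
position: [0.4917, 0.1659, 0.2014]
ee_rot: [1.89, 2.509, -0.001]
force: [1.0, -0.5, 0.8]
width: 1.002
gripper_force: 0.0
```

Emit:
{"fn": "drive_tool", "kwargs": {
  "commands": [
    [[0,0,0],[0,-4.0,0],1],
    [[0,0,0],[0,-4.0,0],1]
  ]
}}

```text
clock: 1.93
position: [0.4458, 0.155, 0.1984]
ee_rot: [-1.874, -2.513, 0.013]
force: [-1.6, -1.1, -0.2]
width: 1.003
gripper_force: 0.0
```

```bash
python3 - <<'E'
from h import *
s=readout.observe();print(s["position"],Ro.from_rotvec(s["ee_rot"]).as_matrix().round(3).tolist(),s["clock"],s["dq"].round(2))
I=cams.camera_info("wrist");im=cams.get_image("wrist");cv2.imwrite("pics/w1.png",im)
np.save("w1.npy",I,allow_pickle=True)
H,S,V=cv2.split(cv2.cvtColor(im,cv2.COLOR_BGR2HSV))
g=((H>45)&(H<85)&(S>90)&(V>60)).astype(np.uint8)
c=big(cv2.morphologyEx(g,cv2.MORPH_CLOSE,np.ones((35,35))))[0]
print(cv2.boundingRect(c),rect(I,c,.029))
E
```

```text
[0.44581952 0.15497559 0.19838895] [[-0.285, 0.958, -0.01], [0.959, 0.285, -0.003], [0.0, -0.011, -1.0]] 1.9333 [ 0.05  0.    0.06 -0.09  0.05  0.02  0.  ]
(303, 92, 90, 120) ((496.5284118652344, 205.99868774414062), (79.09678649902344, 112.0452651977539), 16.267560958862305)
```

View pics/w1.png

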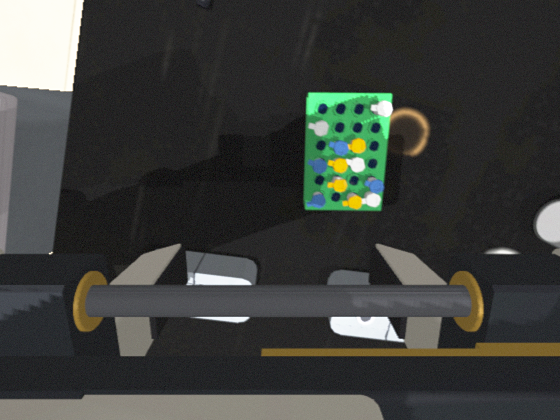

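The wrist view shows the rack at (347,151) px, confirming (496,206) mm and 16.3°. The ring at (408,131) is flat. I'll move above the rack and descend so the fingers straddle it.

```bash
python3 - <<'E'
from h import *
go(496.3,206.1,200,16.3);go(496.3,206.1,90,16.3);go(496.3,206.1,14,16.3)
E
```

```text
t 1.98 turn [-0.006  0.001  0.001] shift [ 3.71  5.98 -0.07]
t 1.98 turn [-0.006  0.001  0.001] shift [ 3.72  6.05 10.93]
t 1.98 turn [-0.006  0.001  0.001] shift [ 3.72  6.1  18.53]
```

Emit:
{"fn": "drive_tool", "kwargs": {
  "commands": [
    [[0,0,0],[3.7,6.0,0],1],
    [[0,0,0],[3.7,6.0,0],1],
    [[0,0,0],[3.7,6.0,0],1],
    [[0,0,0],[3.7,6.0,6],1],
    [[0,0,0],[3.7,6.0,9],1],
    [[0,0,0],[3.7,6.0,9],1],
    [[0,0,0],[3.7,6.0,9],1],
    [[0,0,0],[3.7,6.0,9],1],
    [[0,0,0],[3.7,6.0,9],1],
    [[0,0,0],[3.7,6.0,9],1]
  ]
}}

```text
clock: 2.82
position: [0.5024, 0.2059, 0.1139]
ee_rot: [1.889, 2.508, 0.005]
force: [0.8, 0.9, 0.5]
width: 1.001
gripper_force: 0.0
```

```bash
python3 - <<'E'
from h import *
go(496.3,206.1,14,16.3);print(readout.observe()["position"])
E
```

```text
t 2.82 turn [ 0.004 -0.    -0.005] shift [ 0.19 -0.62  9.99]
[0.50239146 0.20587494 0.11388828]
```

Emit:
{"fn": "drive_tool", "kwargs": {
  "commands": [
    [[0,0,0],[0.2,-0.6,3],1],
    [[0,0,0],[0.2,-0.6,6],1],
    [[0,0,0],[0.2,-0.6,6],1],
    [[0,0,0],[0.2,-0.6,6],1],
    [[0,0,0],[0.2,-0.6,6],1],
    [[0,0,0],[0.2,-0.6,6],1]
  ]
}}

```text
clock: 3.32
position: [0.4961, 0.2063, 0.0537]
ee_rot: [1.889, 2.508, 0.004]
force: [0.2, 0.5, 1.0]
width: 0.996
gripper_force: 0.0
```

```bash
python3 - <<'E'
from h import *
go(496.3,206.1,14,16.3);print(readout.observe()["position"])
E
```

```text
t 3.32 turn [ 0.003 -0.    -0.005] shift [-0.03  0.    3.97]
[0.49609141 0.20634224 0.0537023 ]
```

Emit:
{"fn": "drive_tool", "kwargs": {
  "commands": [
    [[0,0,0],[0,0,2],1],
    [[0,0,0],[0,0,4],1],
    [[0,0,0],[0,0,4],1],
    [[0,0,0],[0,0,4],1],
    [[0,0,0],[0,0,4],1],
    [[0,0,0],[0,0,4],0.66],
    [[0,0,0],[0,0,4],0.66],
    [[0,0,0],[0,0,4],0.66],
    [[0,0,0],[0,0,4],0.66],
    [[0,0,0],[0,0,4],0.66],
    [[0,0,0],[0,0,4],0.66],
    [[0,0,0],[0,0,4],0.66]
  ],
  "newtons": 3
}}

```text
clock: 4.32
position: [0.4956, 0.2059, 0.012]
ee_rot: [1.89, 2.509, 0.002]
force: [3.5, 1.1, 2.8]
width: 0.828
gripper_force: 1.3
```

```bash
python3 - <<'E'
from h import *
v=150
print(readout.observe()["position"])
go(*wall(0,v),14,9.34)
E
```

```text
[0.49555948 0.20593603 0.0120288 ]
t 4.32 turn [ 0.002 -0.     0.117] shift [-0.25 -3.08 -0.2 ]
```

Emit:
{"fn": "drive_tool", "kwargs": {
  "commands": [
    [[0,0,0.01],[0,-0.2,0],0.66],
    [[0,0,0.02],[0,-0.4,0],0.66],
    [[0,0,0.03],[0,-0.6,0],0.66],
    [[0,0,0.035],[-0.1,-0.8,0],0.66],
    [[0,0,0.04],[-0.1,-1.0,0],0.66],
    [[0,0,0.05],[-0.1,-1.2,0],0.66],
    [[0,0,0.055],[-0.1,-1.4,0],0.66],
    [[0,0,0.06],[-0.1,-1.6,0],0.66],
    [[0,0,0.07],[-0.1,-1.8,0],0.66],
    [[0,0,0.075],[-0.2,-2.0,0],0.66],
    [[0,0,0.08],[-0.2,-2.2,0],0.66],
    [[0,0,0.09],[-0.2,-2.4,0],0.66],
    [[0,0,0.1],[-0.2,-2.6,0],0.66],
    [[0,0,0.105],[-0.2,-2.8,0],0.66],
    [[0,0,0.11],[-0.25,-3.0,0],0.66],
    [[0,0,0.117],[-0.25,-3.1,0],0.66],
    [[0,0,0.117],[-0.25,-3.1,0],0.66],
    [[0,0,0.117],[-0.25,-3.1,0],0.66],
    [[0,0,0.117],[-0.25,-3.1,0],0.66]
  ]
}}

```text
clock: 5.9
position: [0.4653, 0.1945, 0.0116]
ee_rot: [-2.033, -2.395, 0.001]
force: [-0.8, -0.1, 0.1]
width: 0.83
gripper_force: 0.4
```

```bash
python3 - <<'E'
from h import *
s=readout.observe();print(s["position"],inwall(s["position"][:2]*1000))
go(*wall(0,150),12,9.34)
E
```

```text
[0.46528193 0.1944629  0.01155906] [ -1.44495648 149.68178904]
t 5.9 turn [-0.001  0.     0.   ] shift [ 0.03  0.14 -0.04]
```

Emit:
{"fn": "drive_tool", "kwargs": {
  "commands": [
    [[0,0,0],[0,0,0],0.95],
    [[0,0,0],[0,0,0],0.95],
    [[0,0,0],[0,0,0],0.95],
    [[0,0,0],[0,0,0],0.95],
    [[0,0,0],[0,0,-2],0.95],
    [[0,0,0],[0,0,-5],0.95],
    [[0,0,0],[0,0,-8],0.95],
    [[0,0,0],[0,0,-11],0.95],
    [[0,0,0],[5,0,-11],0],
    [[0,0,0],[8,0,-11],-0.5],
    [[0,0,0],[8,0,-11],-0.5],
    [[0,0,0],[8,0,-11],-0.5],
    [[0,0,0],[8,0,-11],-0.5],
    [[0,0,0],[8,0,-11],-0.5]
  ]
}}

```text
clock: 7.07
position: [0.4527, 0.2722, 0.1212]
ee_rot: [2.034, 2.394, -0.002]
force: [0.0, -0.8, -0.7]
width: 0.591
gripper_force: 0.0
```

```bash
python3 - <<'E'
from h import *
s=readout.observe();print(s["position"],inwall(s["position"][:2]*1000))
I=cams.camera_info("wrist");im=cams.get_image("wrist");cv2.imwrite("pics/w2.png",im)
H,S,V=cv2.split(cv2.cvtColor(im,cv2.COLOR_BGR2HSV))
g=((H>45)&(H<85)&(S>90)&(V>60)).astype(np.uint8)
for n,k in(("wrist",25),("top",9)):
    I=cams.camera_info(n);im=cams.get_image(n);cv2.imwrite(f"pics/{n}2.png",im)
    H,S,V=cv2.split(cv2.cvtColor(im,cv2.COLOR_BGR2HSV))
    g=((H>45)&(H<85)&(S>90)&(V>60)).astype(np.uint8)
    for c in big(cv2.morphologyEx(g,cv2.MORPH_CLOSE,np.ones((k,k))),2):
        r=rect(I,c,.029);print(n,cv2.boundingRect(c),r,inwall(r[0]))
t=cv2.imread("pics/top2.png")
cv2.imwrite("pics/c2.png",np.hstack([cv2.resize(t[150:310,190:350],(400,400),interpolation=cv2.INTER_CUBIC),cv2.resize(cv2.imread("pics/w2.png"),(400,300))[:, :].copy() if 0 else cv2.copyMakeBorder(cv2.resize(cv2.imread("pics/w2.png"),(400,300)),0,100,0,0,0)]))
E
```

```text
[0.45270756 0.27224    0.12121424] [ -1.22997161 228.46850344]
wrist (229, 228, 98, 58) ((459.28662109375, 235.09091186523438), (76.74762725830078, 48.91161346435547), 9.20976734161377) [ -0.76715483 190.74417685]
wrist (232, 316, 92, 33) ((470.3198547363281, 167.07174682617188), (76.86265563964844, 31.43744468688965), 9.191072463989258) [ -0.91920903 121.83615165]
top (229, 221, 47, 35) ((466.40692138671875, 193.785888671875), (79.57225036621094, 114.0254135131836), 9.296019554138184) [ -0.44475608 148.83117557]
```

View pics/c2.png

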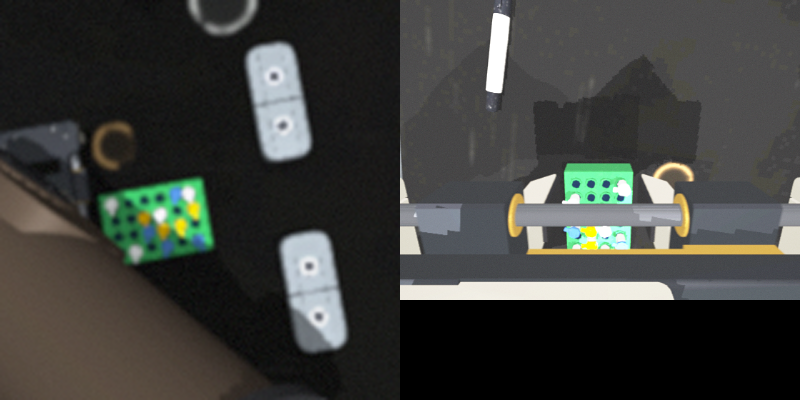

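The top view shows the rack now lined up with the gap: lateral error is under 1 mm and its angle is 9.2–9.3° against 9.34° for the wall. Now I'll descend behind its trailing end with the fingers partly closed.

Emit:
{"fn": "drive_tool", "kwargs": {
  "commands": [
    [[0,0,0],[0,0,2],-0.5],
    [[0,0,0],[0,0,4],-0.5],
    [[0,0,0],[0,0,6],-0.5],
    [[0,0,0],[0,0,8],-0.5],
    [[0,0,0],[0,0.1,10],-0.5],
    [[0,0,0],[0,0.1,10.7],-0.5],
    [[0,0,0],[0,0.1,10.7],-0.5],
    [[0,0,0],[0,0.1,10.7],-0.5],
    [[0,0,0],[0,0.1,10.7],-0.5],
    [[0,0,0],[0,0.1,10.7],-0.5]
  ]
}}

```text
clock: 8.05
position: [0.4543, 0.2741, 0.0158]
ee_rot: [2.033, 2.394, 0.003]
force: [-0.3, 0.4, -0.7]
width: 0.248
gripper_force: 0.0
```

```bash
python3 - <<'E'
from h import *
s=readout.observe();print(s["position"],s["width"],inwall(s["position"][:2]*1000))
go(*wall(-.5,110),14,9.34);go(*wall(-.5,-45),14,9.34)
E
```

```text
[0.45428745 0.27408961 0.01578902] 0.24801681163632278 [  0.62915576 230.03718505]
t 8.05 turn [ 0.002 -0.001 -0.   ] shift [-12.    -0.11   0.17]
t 8.05 turn [ 0.002 -0.001 -0.   ] shift [-27.5   -0.1    0.16]
```

Emit:
{"fn": "drive_tool", "kwargs": {
  "commands": [
    [[0,0,0],[-0.5,-0.1,0.1],-0.5],
    [[0,0,0],[-1.0,-0.1,0.1],-0.5],
    [[0,0,0],[-1.4,-0.1,0.1],-0.5],
    [[0,0,0],[-1.8,-0.1,0.1],-0.5],
    [[0,0,0],[-2.2,-0.1,0.1],-0.5],
    [[0,0,0],[-2.6,-0.1,0.1],-0.5],
    [[0,0,0],[-3.0,-0.1,0.1],-0.5],
    [[0,0,0],[-3.4,-0.1,0.1],-0.5],
    [[0,0,0],[-3.8,-0.1,0.1],-0.5],
    [[0,0,0],[-4.2,-0.1,0.1],-0.5],
    [[0,0,0],[-4.6,-0.1,0.1],-0.5],
    [[0,0,0],[-5.0,-0.1,0.1],-0.5],
    [[0,0,0],[-5.4,-0.1,0.1],-0.5],
    [[0,0,0],[-5.8,-0.1,0.1],-0.5],
    [[0,0,0],[-6.2,-0.1,0.1],-0.5],
    [[0,0,0],[-6.6,-0.1,0.1],-0.5],
    [[0,0,0],[-7.0,-0.1,0.1],-0.5],
    [[0,0,0],[-7.3,-0.1,0.1],-0.5],
    [[0,0,0],[-7.5,-0.1,0.1],-0.5],
    [[0,0,0],[-7.5,-0.1,0.1],-0.5]
  ]
}}

```text
clock: 9.72
position: [0.4648, 0.1985, 0.0135]
ee_rot: [2.034, 2.394, -0.001]
force: [0.3, 0.5, 0.0]
width: 0.254
gripper_force: 0.0
```

```bash
cat > look.py <<'E'
from h import *
import sys
s=readout.observe();print(s["clock"],s["position"].round(4),s["force"].round(1),inwall(s["position"][:2]*1000))
I=cams.camera_info("top");im=cams.get_image("top")
n=sys.argv[1]; cv2.imwrite(f"pics/{n}.png",cv2.resize(im[140:320,200:380],(540,540),interpolation=cv2.INTER_CUBIC))
H,S,V=cv2.split(cv2.cvtColor(im,cv2.COLOR_BGR2HSV))
g=((H>45)&(H<85)&(S>90)&(V>60)).astype(np.uint8);g[:180]=0;g[290:]=0;g[:,:200]=0;g[:,380:]=0
for c in big(cv2.morphologyEx(g,cv2.MORPH_CLOSE,np.ones((9,9))),2):
    r=rect(I,c,.029);p=np.array([inwall(q) for q in cast(I,c[:,0],.029)*1000])
    print(r,inwall(r[0]),"u",p[:,0].min(),p[:,0].max(),"v",p[:,1].min(),p[:,1].max())
E
python3 look.py t3
```

```text
9.7167 [0.4648 0.1985 0.0135] [0.3 0.5 0. ] [ -1.26951387 153.77555525]
((480.00750732421875, 111.96484375), (79.14559936523438, 73.56001281738281), 9.291633605957031) [-0.30343911 65.88758414] u -39.904743026283555 39.28364922684007 v 29.114206220769635 102.63810463136495
```

View pics/t3.png

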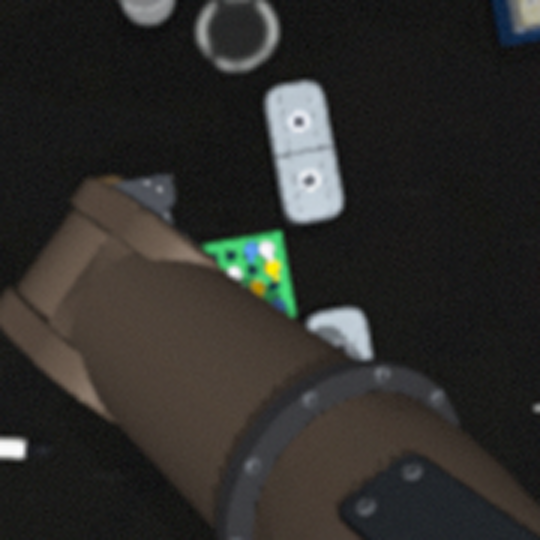

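The rack is straight at the mouth of the gap: lateral error 0.3 mm, leading edge at v≈30 mm. I'll push on through.

Emit:
{"fn": "drive_tool", "kwargs": {
  "commands": [
    [[0,0,0],[-0.4,0.05,0],-0.5],
    [[0,0,0],[-0.8,0.05,0],-0.5],
    [[0,0,0],[-1.2,0.05,0],-0.5],
    [[0,0,0],[-1.6,0.05,0],-0.5],
    [[0,0,0],[-2.0,0.05,0],-0.5],
    [[0,0,0],[-2.4,0.05,0],-0.5],
    [[0,0,0],[-2.8,0.05,0],-0.5],
    [[0,0,0],[-3.2,0.05,0],-0.5],
    [[0,0,0],[-3.6,0.05,0],-0.5],
    [[0,0,0],[-4.0,0.05,0],-0.5],
    [[0,0,0],[-4.4,0.05,0],-0.5],
    [[0,0,0],[-4.8,0.05,0],-0.5],
    [[0,0,0],[-5.2,0.05,0],-0.5],
    [[0,0,0],[-5.6,0.05,0],-0.5],
    [[0,0,0],[-6.0,0.05,0],-0.5],
    [[0,0,0],[-6.4,0.05,0],-0.5],
    [[0,0,0],[-6.8,0.05,0],-0.5],
    [[0,0,0],[-7.2,0.05,0],-0.5],
    [[0,0,0],[-7.5,0.05,0],-0.5],
    [[0,0,0],[-7.5,0.05,0],-0.5]
  ]
}}

```text
clock: 11.43
position: [0.4776, 0.1247, 0.0136]
ee_rot: [2.034, 2.394, -0.001]
force: [1.3, 0.4, 0.4]
width: 0.246
gripper_force: 0.0
```

```bash
python3 look.py t4
```

```text
11.4333 [0.4776 0.1247 0.0136] [1.3 0.4 0.4] [-0.620454   78.86404399]
```

Emit:
{"fn": "drive_tool", "kwargs": {
  "commands": [
    [[0,0,0],[-0.4,0,0],-0.5],
    [[0,0,0],[-0.8,0,0],-0.5],
    [[0,0,0],[-1.2,0,0],-0.5],
    [[0,0,0],[-1.6,0,0],-0.5],
    [[0,0,0],[-2.0,0,0],-0.5],
    [[0,0,0],[-2.4,0,0],-0.5],
    [[0,0,0],[-2.8,0,0],-0.5],
    [[0,0,0],[-3.2,0,0],-0.5],
    [[0,0,0],[-3.6,0,0],-0.5],
    [[0,0,0],[-4.0,0,0],-0.5],
    [[0,0,0],[-4.4,0,0],-0.5],
    [[0,0,0],[-4.8,0,0],-0.5],
    [[0,0,0],[-5.2,0,0],-0.5],
    [[0,0,0],[-5.6,0,0],-0.5],
    [[0,0,0],[-6.0,0,0],-0.5],
    [[0,0,0],[-6.4,0,0],-0.5],
    [[0,0,0],[-6.8,0,0],-0.5],
    [[0,0,0],[-7.2,0,0],-0.5],
    [[0,0,0],[-7.5,0,0],-0.5],
    [[0,0,0],[-7.5,0,0],-0.5]
  ]
}}

```text
clock: 13.15
position: [0.4896, 0.0504, 0.0135]
ee_rot: [2.034, 2.393, -0.001]
force: [1.1, 0.8, 0.1]
width: 0.252
gripper_force: 0.0
```

```bash
python3 look.py t5; python3 -c "
from h import *
im=cams.get_image('side');cv2.imwrite('pics/s5.png',cv2.resize(im[130:300,180:400],None,fx=3,fy=3,interpolation=cv2.INTER_CUBIC))"
```

```text
13.15 [0.4896 0.0504 0.0135] [1.1 0.8 0.1] [-0.80603618  3.58945734]
```

View pics/s5.png

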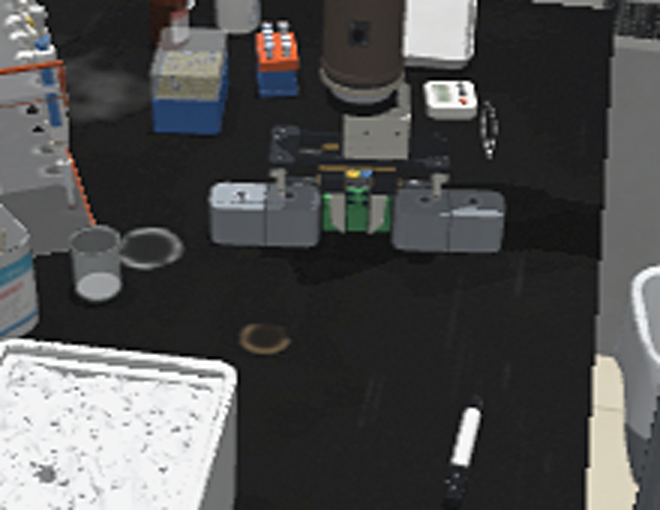

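The side view shows the rack in the gap with both fingertips centred on its end face, at about (357,205) in the crop. I'll push the last 4.5 cm, back off and rise.

Emit:
{"fn": "drive_tool", "kwargs": {
  "commands": [
    [[0,0,0],[-0.4,0,0],-0.5],
    [[0,0,0],[-0.8,0,0],-0.5],
    [[0,0,0],[-1.2,0,0],-0.5],
    [[0,0,0],[-1.6,0,0],-0.5],
    [[0,0,0],[-2.0,0,0],-0.5],
    [[0,0,0],[-2.4,0,0],-0.5],
    [[0,0,0],[-2.8,0,0],-0.5],
    [[0,0,0],[-3.2,0,0],-0.5],
    [[0,0,0],[-3.6,0,0],-0.5],
    [[0,0,0],[-3.9,0,0],-0.5],
    [[0,0,0],[-4.2,0,0],-0.5],
    [[0,0,0],[-4.4,0,0],-0.5],
    [[0,0,0],[-4.5,0,0],-0.5],
    [[0,0,0],[-4.5,0,0],-0.5],
    [[0,0,0],[-4.5,0,0],-0.5],
    [[0,0,0],[-4.5,0,0],-0.5]
  ]
}}

```text
clock: 14.58
position: [0.4969, 0.0072, 0.0137]
ee_rot: [2.033, 2.395, -0.0]
force: [0.1, 0.6, 0.5]
width: 0.244
gripper_force: 0.0
```

Emit:
{"fn": "drive_tool", "kwargs": {
  "commands": [
    [[0,0,0],[1,0,0],-0.5],
    [[0,0,0],[2.5,0,0],-0.5],
    [[0,0,0],[4,0,0],-0.5],
    [[0,0,0],[5,0,0],-0.5],
    [[0,0,0],[5,0,0],-0.5],
    [[0,0,0],[5,0,-3],-0.5],
    [[0,0,0],[5,0,-6],-0.5],
    [[0,0,0],[5,0,-9],-0.5],
    [[0,0,0],[8,0,-12],-0.5],
    [[0,0,0],[12,0,-15],-0.5],
    [[0,0,0],[16,0,-15],-0.5],
    [[0,0,0],[20,0,-15],-0.5],
    [[0,0,0],[24,0,-15],-0.5],
    [[0,0,0],[24,0,-15],-0.5],
    [[0,0,0],[24,0,-15],-0.5],
    [[0,0,0],[24,0,-15],-0.5]
  ]
}}

```text
clock: 15.92
position: [0.4579, 0.2434, 0.1633]
ee_rot: [2.032, 2.395, -0.002]
force: [0.1, 0.5, -0.3]
width: 0.25
gripper_force: 0.0
```

```bash
python3 look.py t6
```

```text
15.9167 [0.4579 0.2434 0.1633] [ 0.1  0.5 -0.3] [ -0.78052599 199.12631382]
((507.98187255859375, -58.22904968261719), (81.2495346069336, 116.69515991210938), 9.495294570922852) [  -0.32117246 -106.59002646] u -40.97813745180489 40.325265706870255 v -165.01598158214023 -48.242131476335366
```

View pics/t6.png

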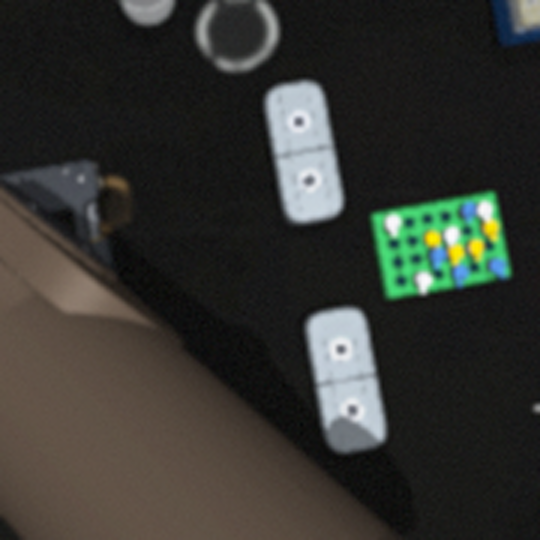

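The top view shows the rack straight behind the gap. It is 0.3 mm off the gap's centre line and within 0.2° of the wall's angle. The trailing end is about 26 mm past the blocks, everything else looks unmoved, and the gripper is clear.

```bash
python3 -c "
from cell import job
print(job.sign_off())"
```

```text
the job is handed in; nothing more can be done
None
```

The job is handed in: the green rack was slid through the gap and stands on the right-hand side, lined up with the gap to within about 0.3 mm and 0.2°, with its trailing end about 26 mm past the blocks; before pushing I squared it up with a light two-finger squeeze (up to 3 N), without lifting it.

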